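# Shut a steam cleaner's pressure filler with its ratchet cap

## Robot

A 7-joint arm with a two-finger parallel gripper is mounted at the origin on the work surface. World frame = base frame: x ahead of the robot, y to its left, z up, the work surface at z = 0. Lengths are in m, angles in rad, forces in N, time in s.
With the tool pointing down it reaches from about 0.4 to 0.9 m from the base axis. Payload 5.5 kg.
Tool frame: the origin (TCP) lies midway between the tips of the shut fingers; the grasp point (between the pads) lies 19 mm behind it (bot.tcp_to_grasp is the distance from the TCP to the grasp point, in m); z points along the fingers, y is the line along which they close (so a half turn about z gives the same grasp; the last joint's range is limited). The gripper opens to 85 mm and grips with 20 to 120 N. Pads are 22 mm wide; open, the fingers measure 114 mm over their backs; the gripper's body (76 mm by 85 mm) begins 54 mm behind the grasp point. The pads swing forward as they close: fully open they stand 13 mm farther back than shut.
Start: joints at [1.476, 0.501, -0.427, 1.55, 0.221, 1.138, -0.21], TCP at [0.228, -0.609, 0.192] pointing down, gripper open.
Joint ranges: [-2.88, 2.88], [-0.31, 2.03], [-1.54, 1.56], [0.2, 2.42], [-1.41, 4.55], [0.19, 2.02], [-2.57, 2.57]. Speed limits (rad/s): [2.57, 2.57, 3.14, 3.14, 3.14, 3.14, 3.14].

## Interface

Orientations are given as a unit quaternion [x, y, z, w].
In Python, from station import state, vision, workorder, bot gives the robot as it stands.
- The arm moves only by the tool step_arm, never from a script. Its argument "commands" is a list of rows, each an object with "translation": the shift along the tool's x, y, z in mm, a list of three; "delta_rot": the turn, a rotation vector about the tool's x, y, z in degrees, a list of three; "fingers": the opening in per cent of the stroke, from 0 (shut) to 100 (fully open). In form: [{"translation": [tx, ty, tz], "delta_rot": [wx, wy, wz], "fingers": fingers}, ...]. A call has 1 to 5 rows; each row shifts and turns the commanded pose from where the row before left it, along the tool's axes as they then stand; what a row does not reach is not made up. A row lasts 1/12 s, in which the tool goes at most 41.7 mm and 7.16 degrees, less where a joint would pass 70% of its speed; a pose out of reach is approached as far as the arm can. A call is refused whole if a number of a shift passes 41.7 or a number of a turn 7.16, either way. A call with a gripper value outside its range is refused whole. The fingers move at their own pace and stop on an object; "newtons" is the grip in N (left out, the last holds). Time passes only in rows, so rows that do not move let the fingers close. It gives the time, the measured TCP pose, the force, the opening and the grip force at its end, in the units of the state.
- state(): the state, without advancing time (a new reading comes with each control period).
- vision.camera(name): name is "scene" or "side" or "wrist"; returns a dict with "img" (384x512x3 uint8, blue, green, red), "fov_y" (degrees; the focal length in pixels is half the picture's height over the tangent of half this angle, whatever the lens; pixels are square), "cx", "cy" (the principal point, pixels), "rvec" (rotation vector, rad) and "tvec" (3), from world to camera coordinates, as OpenCV has them. Camera axes: x right, y down, z forward; pixel columns grow to the right and rows downward; lengths in m; the calibration is good to about 2 mm. The wrist camera is an equidistant fisheye: a pixel r from the principal point sees the ray r / f radians off the axis. A picture is of the moment at which its call begins. There is no depth.
- workorder.close_job(): hands the job in; it is judged then, once.
The state is a dict: "time_s": time; "qpos": joint angles; "joint_vel": joint speeds; "effort": joint torques, N m; "ee_pos": TCP position; "orientation": TCP orientation; "wrist_force": force on the tool from outside, world axes, zero at the start; "torque": the same for the moment, N m; "grip_width": opening from 0.0 (shut) to 1.0 (fully open); "gripper_force": force on a finger pad.
Only numpy, scipy, OpenCV 4.12 (cv2) and the standard library are available. Lean on these libraries where they do the work, as an engineer would, in place of code of your own. Each camera call takes 0.05 s, during which the arm holds its last target. There are 200 camera calls.

## Task

The steam cleaner on the dental bench has been topped up: take its filler cap from the bench, set it in the filler with its lugs through the notches, press it down against its seal spring and turn it clockwise until it is locked and the ratchet has clicked over at least twice, but not more than four times. Feel for the notches gently, with less than 30 N while the lugs still lie on the collar's sealing face, and never push the machine with more than 80 N. Then let go of the cap, and leave the other things on the bench where they are.

Things in the scene. Friction and masses are not known exactly. Their poses are not given: they have to be found in the camera images.
- cap_grip (a point): Filler cap, loose, upright on its plug on the bench, about 0.2 kg: a black disc 64 mm across, 11 mm thick, with a straight grip bar across its top (60 mm long, 14 mm wide, rising 29 mm above the disc). This point: centre of the bar on the cap's axis, 46 mm above the plug's foot, 14 mm above the disc's top, 15 mm below the bar's top. x runs along the bar, z up.
- cap_foot (a point): Centre of the underside of the cap's plug; z up the axis. Plug 34 mm across, foot tapered to 27 mm. Two lugs on +x and -x (at the start in line with the bar), 9 mm wide, 4 mm thick, out to 23 mm from the axis, undersides 9 mm above the foot. Above them a sprung seal plate 52 mm across, underside 14 mm above the foot; it gives way 4.2 mm (3 N at first, 10 N when fully pressed, then solid).
- filler_mouth (a point): Centre of the filler's mouth on the neck's upright axis, level with its collar's top, 198 mm above the bench. Its axes are the machine's. Steel collar 4 mm thick, hole 37 mm across, two opposite notches 13 mm wide for the lugs. The line of the notches lies within 0.7 rad of the machine's x, either way, differently each time; no reading gives it: look from above, or feel with the cap.
- neck_base (a point): Where the neck (58 mm across, 33 mm high) stands on the machine's top. Height of cap_grip over filler_mouth: 37 mm with lugs lying on the collar; 32 mm dropped in the notches (within 0.09 rad of their line); 28 to 29 mm pressed down, lugs under the collar. Then it turns clockwise seen from above, about 0.67 rad to a stop. Locked it stays at 29 mm let go, unlocked it springs back to 32.
- cap_ratchet (a joint): How far the bar has slipped clockwise on the plug, rad, 0 at the start. A one-way sprung ratchet joins them: it slips at about 0.35 N m, a click each 0.349 rad (20 degrees). Torque rises before each click, then drops; let go it rests at whole clicks. It also slips if the lugs are caught in the notches or pressed too hard. The lugs' bevelled leading edges draw the cap down the last 2 mm.
- steamer: Steam cleaner, fixed: a white box 230 mm (x) by 300 mm (y), flat top 165 mm above the bench. Origin under its centre, x away from its front panel, z up. The neck's axis is at x -40, y +50 mm. Also on top a brass safety valve at (65, -90) mm and a low carrying handle along y at x 95 mm, both under 40 mm high; a steam gun hangs on the +y side, up to 230 mm above the bench.
- cast_a: Yellow plaster dental model, 66 mm across, 24 mm high; loose, to be left alone. Origin at the centre of its underside.
- cast_b: Off-white plaster dental model, 63 mm across, 23 mm high; loose, to be left alone. Origin at the centre of its underside.
- jar: Small jar with a smooth round screw lid, 62 mm across, 62 mm high; not the filler cap; loose, to be left alone. Origin at the centre of its underside.
- bur_block: White block 55 x 85 x 32 mm with small rotary tools standing in it; loose, to be left alone. Origin at the centre of its underside.
- handpiece: Black handpiece lying down, 128 mm long, 25 mm thick; loose, to be left alone. Origin at the centre of its underside.
- bowl: Green mixing bowl, 104 mm across, 62 mm high; loose, to be left alone. Origin at the centre of its underside.
- wax_knife: Spatula with a wooden handle lying flat, 170 mm long; loose, to be left alone. Origin at the centre of its underside.
There are look-alikes about, which are no part of the job. What is meant by the part that bears cap_grip is not brown or purple, and is the larger of those in its own colour.

How it is judged:
On the way, in this order (a step that is already met when the one before it is completed fails the run):
1. the cap is in the filler with its lugs pressed down below the collar, before the ratchet has clicked over twice (horizontal distance between cap_grip and filler_mouth below 0.005 m and z of cap_grip in the frame of filler_mouth below 0.0303 m and value of joint cap_ratchet below 0.5584 rad), for 0.1 s.
2. the ratchet has clicked over at least twice (value of joint cap_ratchet above 0.663 rad), for 0.1 s.
At the end, for the whole second after the job is handed in: the cap is locked in the filler: within 5 mm of its axis, upright within 0.06 rad, and held down by its lugs (grip centre less than 30.3 mm above the mouth); its ratchet has clicked over two, three or four times (0.59 to 1.54 rad) and is at rest (horizontal distance between cap_grip and filler_mouth below 0.005 m and z of cap_grip in the frame of filler_mouth below 0.0303 m and value of joint cap_ratchet between 0.5933 and 1.5356 rad and angle between cap_grip's own z axis and vertical below 0.06 rad and velocity of joint cap_ratchet below 0.1 rad/s); the robot touches nothing.
It fails at once if the cap is pressed on the machine with more than 30 N while its lugs still lie on the collar (contact force between anything else and steamer above 30 N and z of cap_grip in the frame of filler_mouth above 0.0345 m).
It fails at once if the steam cleaner or its neck is pushed with more than 80 N (contact force between anything else and steamer above 80 N).
It fails at once if the ratchet is run on past four clicks (value of joint cap_ratchet above 1.6577 rad).
It fails at once if another thing on the bench is moved by more than 30 mm (distance of any of cast_a, cast_b, jar, bur_block, handpiece, bowl, wax_knife from where it was at the start of the episode above 0.03 m).
It also fails if it takes over 64 s, if anything falls off the work surface, if the arm or the gripper's body presses on something with over 40 N, if the wrist force passes 120 N, or if a joint passes its speed limit or range.

## Working session

There is one attempt and no reset: what is moved stays moved. The work goes in short steps, Python scripts to look and compute and a tool call to move; the robot and the scene stay as the last step left them, time stands still between calls to the robot, and variables do not carry over. Pictures are saved under pics/ and viewed, at most 10 in all, crops included, and the job is handed in when it is done.

Besides the shell and the picture viewer there is one more tool, called in YAML: its name, and indented under it one key for each argument. step_arm: Moves the arm, as the interface text tells. Its arguments: {"type":"object","properties":{"commands":{"type":"array"},"newtons":{"type":"number"}},"required":["commands"]}

```bash
mkdir -p pics
cat > h.py <<'E'
import cv2,numpy as np
from station import state,vision,workorder,bot
from scipy.spatial.transform import Rotation as R
import json
def cam(n,tag):
    c=vision.camera(n); cv2.imwrite(f'pics/{tag}.png',c['img'])
    d={k:np.asarray(c[k]).tolist() for k in('fov_y','cx','cy','rvec','tvec')}; d['n']=n
    json.dump(d,open(f'pics/{tag}.json','w')); return c
def ray(tag,u,v):
    d=json.load(open(f'pics/{tag}.json')); f=192/np.tan(np.radians(d['fov_y'])/2)
    x,y=u-d['cx'],v-d['cy']
    if d['n']=='wrist':
        r=np.hypot(x,y); t=r/f; k=np.sin(t)/max(r,1e-9); r_=np.array([x*k,y*k,np.cos(t)])
    else: r_=np.array([x/f,y/f,1])
    M=cv2.Rodrigues(np.array(d['rvec'],float))[0]; return -M.T@np.array(d['tvec']).ravel(), M.T@r_
def at(tag,u,v,z):
    o,r=ray(tag,u,v); return o+r*(z-o[2])/r[2]
def proj(tag,P):
    d=json.load(open(f'pics/{tag}.json')); f=192/np.tan(np.radians(d['fov_y'])/2)
    p=cv2.Rodrigues(np.array(d['rvec'],float))[0]@np.array(P)+np.array(d['tvec']).ravel()
    if d['n']=='wrist':
        r=np.hypot(p[0],p[1]);t=np.arctan2(r,p[2]);return d['cx']+f*t*p[0]/r,d['cy']+f*t*p[1]/r
    return d['cx']+f*p[0]/p[2],d['cy']+f*p[1]/p[2]
def tool(dw):
    "world shift (m) to tool mm"
    return np.round(R.from_quat(state()['orientation']).inv().apply(dw)*1000,1)
E
python3 - <<'E'
from h import *
for n in('scene','side','wrist'): cam(n,n+'0')
a=cv2.imread('pics/scene0.png');b=cv2.imread('pics/side0.png')
w=cv2.imread('pics/wrist0.png')
cv2.imwrite('pics/a.png',cv2.resize(a,(800,600),interpolation=cv2.INTER_CUBIC))
cv2.imwrite('pics/b.png',np.hstack([cv2.resize(b,(400,300)),cv2.resize(w,(400,300))]))
for n in('scene0','side0','wrist0'):
  o,r=ray(n,256,192);print(n,o,r)
s=state();print(s['orientation'],s['ee_pos'],R.from_quat(s['orientation']).as_matrix(),bot.tcp_to_grasp)
E
```

```text
scene0 [1.10466624 0.73737277 1.05594093] [-0.43900989 -0.57844815 -0.68781373]
side0 [ 0.39933903 -0.95667838  1.16590719] [ 0.09489155  0.64939714 -0.75452028]
wrist0 [ 0.29498031 -0.5832292   0.37212433] [-0.27566968 -0.09736918 -0.95630825]
[ 9.84035841e-01  1.77968886e-01 -9.13623736e-05 -7.28662879e-04] [ 0.22742511 -0.60830481  0.19139181] [[ 9.36654135e-01  3.50255392e-01 -4.39166342e-04]
 [ 3.50255658e-01 -9.36653089e-01  1.40154146e-03]
 [ 7.95509413e-05 -1.46658010e-03 -9.99998921e-01]] 0.0187
```

View pics/a.png

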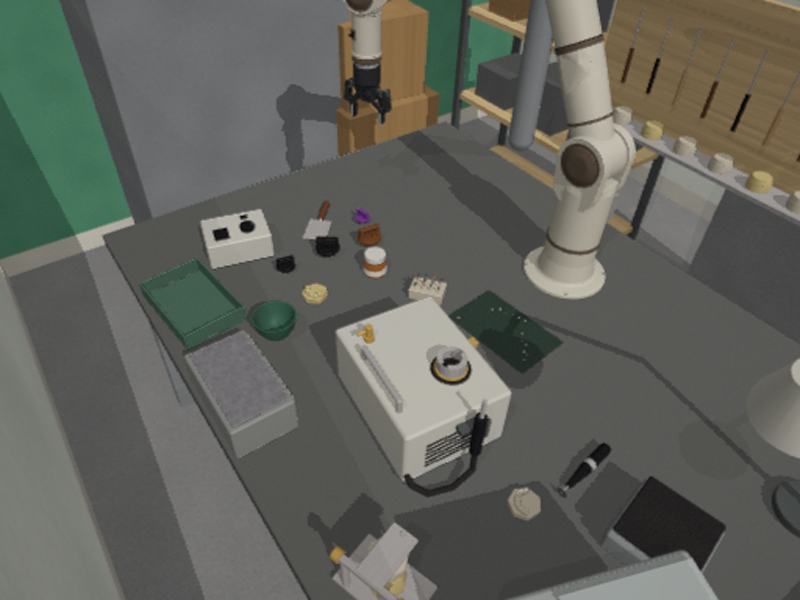

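View pics/b.png

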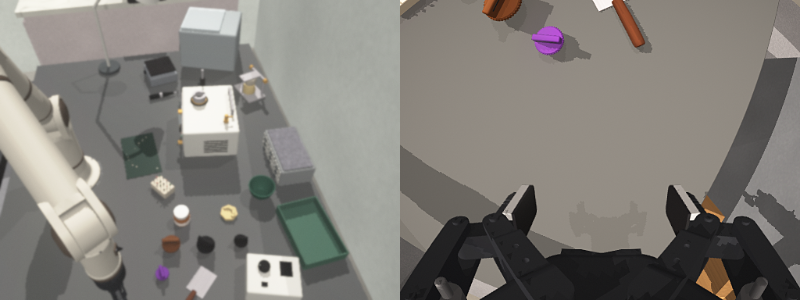

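The scene picture shows the larger black cap at about (327,245) of 800x600 and the smaller one at (286,264). The filler neck is at (452,362). I'll crop these closely.

Run:
```python
from h import *
a=cv2.imread('pics/scene0.png');b=cv2.imread('pics/side0.png')
c1=cv2.resize(a[140:190,170:270],(800,400),interpolation=cv2.INTER_CUBIC)[:, :400*2]
c1=cv2.resize(a[140:180,170:250],(400,200),interpolation=cv2.INTER_CUBIC)
c2=cv2.resize(b[285:335,200:300],(400,200),interpolation=cv2.INTER_CUBIC)
c3=cv2.resize(a[185:305,210:330],(400,400),interpolation=cv2.INTER_CUBIC)
c4=cv2.resize(b[100:220,215:335],(400,400),interpolation=cv2.INTER_CUBIC)
cv2.imwrite('pics/c.png',np.vstack([np.hstack([c1,c2]),np.hstack([c3,c4])]))
print('big',at('scene0',327*.64,245*.64,.03),at('side0',205*1.28,243*1.28,.03))
print('small',at('scene0',286*.64,264*.64,.02))
print('collar',at('scene0',452*.64,360*.64,.198),at('side0',199*1.28,97*1.28,.198))
```

```text
big [ 0.48744737 -0.41310249  0.03      ] [ 0.48900391 -0.40976552  0.03      ]
small [ 0.6125202  -0.41511224  0.02      ]
collar [0.57166104 0.20247824 0.198     ] [0.56555264 0.17239713 0.198     ]
```

View pics/c.png

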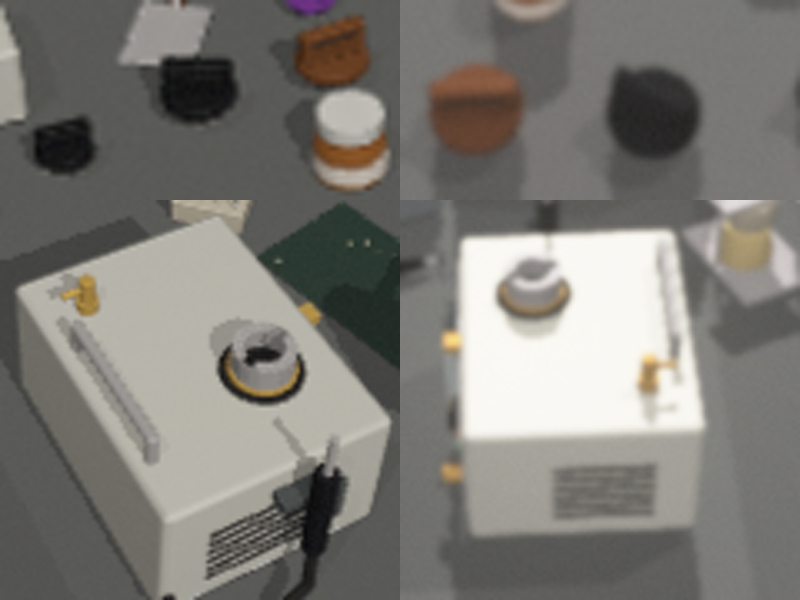

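Crop: the mouth centre is at about (289.5,228) in scene and (255,121.6) in side. The cap's bar runs from (163,62) to (235,60) in the top-left crop.

Run:
```python
from h import *
print('mouth',at('scene0',289.5,228.2,.198),at('side0',255,121.6,.198))
p=[at('scene0',170+u/5,140+v/5,.061) for u,v in((163,62),(235,60))]
print('bar',p,np.degrees(np.arctan2(*(p[1]-p[0])[1::-1])))
q=[at('scene0',210+u*.3,185+(v-200)*.3,.165) for u,v in((18,287),(218,222),(388,420),(165,520))]
print(np.round(q,3)); print('sideq',[np.round(at('side0',215+(u-400)*.3,100+(v-200)*.3,.165),3) for u,v in((462,235),(672,232),(702,428),(460,437))])
print(tool(np.array([.488,-.411,.2])-state()['ee_pos']))
```

```text
mouth [0.5657297  0.19624803 0.198     ] [0.56858065 0.18515156 0.198     ]
bar [array([ 0.51409758, -0.41927546,  0.061     ]), array([ 0.46286064, -0.38815686,  0.061     ])] 148.72773315834158
[[ 0.694 -0.013  0.165]
 [ 0.481  0.023  0.165]
 [ 0.512  0.303  0.165]
 [ 0.731  0.276  0.165]]
sideq [array([0.509, 0.298, 0.165]), array([0.73 , 0.262, 0.165]), array([ 0.693, -0.026,  0.165]), array([0.469, 0.003, 0.165])]
[313.2 -93.6  -8.4]
```

step_arm:
  commands:
    - {"translation":[39,-12,0],"delta_rot":[0,0,-7],"fingers":100}
    - {"translation":[37,-16,0],"delta_rot":[0,0,-7],"fingers":100}
    - {"translation":[35,-20,0],"delta_rot":[0,0,-7],"fingers":100}
    - {"translation":[32,-24,0],"delta_rot":[0,0,-7],"fingers":100}
    - {"translation":[29,-28,0],"delta_rot":[0,0,-7],"fingers":100}

```text
time_s: 0.57
ee_pos: [0.3122, -0.4342, 0.192]
orientation: [0.883, 0.47, 0.001, 0.0]
wrist_force: [1.0, 0.7, 0.7]
grip_width: 0.998
gripper_force: 0.0
```

Run:
```python
from h import *
s=state();print(s['time_s'],s['ee_pos'],np.round(s['qpos'],2),R.from_quat(s['orientation']).as_euler('ZYX',True))
print(tool(np.array([.488,-.411,.2])-s['ee_pos']))
import json;d=json.load(open('pics/wrist0.json'));print(d)
print(proj('wrist0',[.2274,-.6083,.19]))
```

```text
0.5667 [ 0.3121973  -0.43422876  0.19197548] [ 1.43  0.32 -0.64  1.84  0.22  1.05  0.11] [ 5.60479743e+01 -9.20772896e-02  1.79925850e+02]
[117.5 132.9  -7.7]
{'fov_y': 65.70646984690485, 'cx': 257.0839173938928, 'cy': 188.86381223861528, 'rvec': [-2.380665610215022, 1.652204821136542, 0.23989678806072917], 'tvec': [-0.6489646812478692, -0.0358065763108637, 0.3784295539288749], 'n': 'wrist'}
(np.float64(257.30960202279596), np.float64(215.84864712276874))
```

step_arm:
  commands:
    - {"translation":[23,26,-2],"delta_rot":[0,0,-7.1],"fingers":100}
    - {"translation":[20,29,-2],"delta_rot":[0,0,-7.1],"fingers":100}
    - {"translation":[16,31,-2],"delta_rot":[0,0,-7.1],"fingers":100}
    - {"translation":[12,33,-2],"delta_rot":[0,0,-7.1],"fingers":100}
    - {"translation":[8,34,0],"delta_rot":[0,0,-7.1],"fingers":100}

```text
time_s: 0.98
ee_pos: [0.4841, -0.4155, 0.2006]
orientation: [0.699, 0.715, -0.0, 0.0]
wrist_force: [1.2, -1.4, 0.0]
grip_width: 1.002
gripper_force: 0.0
```

step_arm:
  commands:
    - {"translation":[0,0,0],"delta_rot":[0,0,-7.1],"fingers":100}
    - {"translation":[0,0,0],"delta_rot":[0,0,-7.1],"fingers":100}
    - {"translation":[0,0,0],"delta_rot":[0,0,-7.1],"fingers":100}
    - {"translation":[0,0,0],"delta_rot":[0,0,-7.1],"fingers":100}
    - {"translation":[0,0,0],"delta_rot":[0,0,-7.1],"fingers":100}

```text
time_s: 1.4
ee_pos: [0.4827, -0.4154, 0.1997]
orientation: [0.447, 0.894, 0.0, -0.0]
wrist_force: [-0.5, -0.5, -0.2]
grip_width: 1.003
gripper_force: 0.0
```

step_arm:
  commands:
    - {"translation":[0,0,0],"delta_rot":[0,0,-7.1],"fingers":100}
    - {"translation":[0,0,0],"delta_rot":[0,0,-7.1],"fingers":100}
    - {"translation":[0,0,0],"delta_rot":[0,0,-7.1],"fingers":100}
    - {"translation":[0,0,0],"delta_rot":[0,0,0],"fingers":100}

```text
time_s: 1.73
ee_pos: [0.4824, -0.4155, 0.1996]
orientation: [0.275, 0.961, 0.0, -0.0]
wrist_force: [0.2, -0.3, -0.4]
grip_width: 1.001
gripper_force: 0.0
```

Run:
```python
from h import *
s=state();print(s['time_s'],s['ee_pos'],np.round(s['qpos'],2),R.from_quat(s['orientation']).as_euler('ZYX',True),s['wrist_force'])
cam('wrist','wrist1');a=cv2.imread('pics/wrist1.png');cv2.imwrite('pics/d.png',cv2.resize(a,(800,600),interpolation=cv2.INTER_CUBIC))
print(proj('wrist1',s['ee_pos']))
```

```text
1.7333 [ 0.48240733 -0.41550938  0.19959407] [ 1.32  0.62 -0.97  1.57  0.53  1.24  1.28] [ 1.48032308e+02 -5.34199802e-02  1.79962946e+02] [ 0.15360564 -0.27660128 -0.37654089]
(np.float64(256.80157674078606), np.float64(215.85916959553964))
```

View pics/d.png

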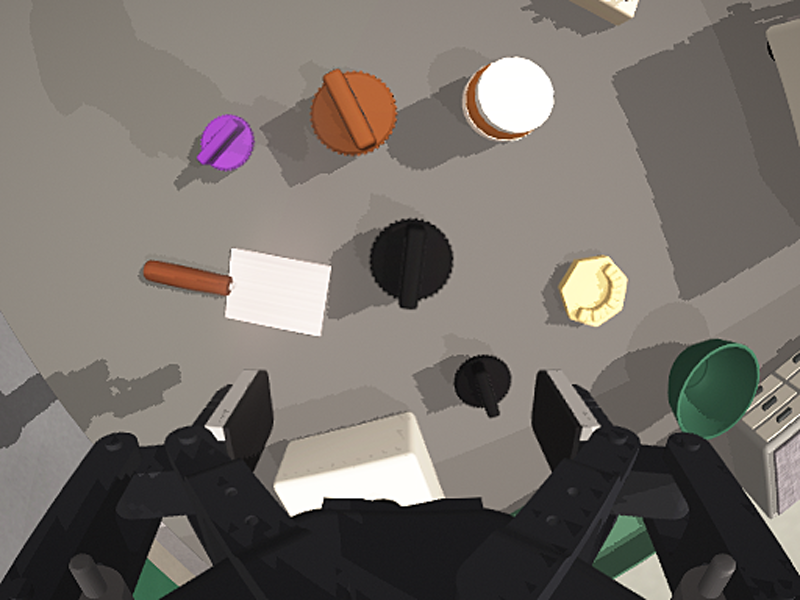

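The cap's disc is centred at (411,259). Its bar runs from (414,224) to (409,304), nearly along the tool's x. No neighbour stands in the way of the fingers.

Run:
```python
from h import *
k=.64
c=at('wrist1',411*k,260*k,.029);e=[at('wrist1',u*k,v*k,.061) for u,v in((414,224),(409,304))]
m=(e[0]+e[1])/2; print(c,m,np.linalg.norm(e[0]-e[1]),np.degrees(np.arctan2(*(e[0]-e[1])[1::-1])))
for v in (219,303): print(at('wrist1',411*k,v*k,.03))
p=(c+m)/2; print('tool',tool(np.r_[p[:2],.2]-state()['ee_pos']))
```

```text
[ 0.48939008 -0.41098255  0.029     ] [ 0.48632491 -0.4094634   0.061     ] 0.05802330759391703 144.79348958918413
[ 0.46213121 -0.39412459  0.03      ]
[ 0.51873625 -0.42913328  0.03      ]
tool [-1.8  7.3 -0.3]
```

step_arm:
  commands:
    - {"translation":[-2,7,30],"delta_rot":[0,0,3],"fingers":100}
    - {"translation":[0,0,38],"delta_rot":[0,0,0],"fingers":100}
    - {"translation":[0,0,38],"delta_rot":[0,0,0],"fingers":100}
    - {"translation":[0,0,35],"delta_rot":[0,0,0],"fingers":100}
    - {"translation":[0,0,22],"delta_rot":[0,0,0],"fingers":100}

```text
time_s: 2.2
ee_pos: [0.4859, -0.4096, 0.0332]
orientation: [0.305, 0.953, 0.001, -0.002]
wrist_force: [-0.0, -0.7, 0.4]
grip_width: 0.999
gripper_force: 0.0
```

step_arm:
  commands:
    - {"translation":[0,0,0],"delta_rot":[0,0,0],"fingers":40}
    - {"translation":[0,0,0],"delta_rot":[0,0,0],"fingers":0}
    - {"translation":[0,0,0],"delta_rot":[0,0,0],"fingers":0}
    - {"translation":[0,0,0],"delta_rot":[0,0,0],"fingers":0}
    - {"translation":[0,0,0],"delta_rot":[0,0,0],"fingers":0}
  newtons: 70

```text
time_s: 2.62
ee_pos: [0.4896, -0.4117, 0.0395]
orientation: [0.303, 0.953, -0.001, 0.002]
wrist_force: [-0.4, 0.6, 0.7]
grip_width: 0.302
gripper_force: 0.0
```

step_arm:
  commands:
    - {"translation":[0,0,0],"delta_rot":[0,0,0],"fingers":0}
    - {"translation":[0,0,0],"delta_rot":[0,0,0],"fingers":0}

```text
time_s: 2.78
ee_pos: [0.4887, -0.4112, 0.0384]
orientation: [0.303, 0.953, -0.0, 0.001]
wrist_force: [0.3, 0.6, -0.2]
grip_width: 0.01
gripper_force: 0.0
```

Run:
```python
from h import *
s=state();print({k:np.round(v,3) for k,v in s.items()})
cam('wrist','wrist2');cam('scene','scene2');a=cv2.imread('pics/wrist2.png');b=cv2.imread('pics/scene2.png')
cv2.imwrite('pics/e.png',np.hstack([cv2.resize(a[130:330,150:400],(400,320)),cv2.resize(b[120:200,160:260],(400,320),interpolation=cv2.INTER_CUBIC)]))
```

```text
{'time_s': np.float64(2.783), 'qpos': array([ 1.231,  0.789, -0.833,  1.682,  0.683,  0.984,  1.106]), 'joint_vel': array([-0.001,  0.008,  0.003,  0.004, -0.001, -0.001,  0.   ]), 'effort': array([-5.1000e-02, -5.8787e+01, -1.6100e+01, -2.0653e+01,  1.2000e-02,
       -1.1000e-02, -3.0000e-03]), 'ee_pos': array([ 0.489, -0.411,  0.038]), 'orientation': array([ 0.303,  0.953, -0.   ,  0.001]), 'wrist_force': array([ 0.332,  0.586, -0.221]), 'torque': array([ 0.034, -0.006, -0.018]), 'gripper_force': np.float64(0.0), 'grip_width': np.float64(0.01)}
```

View pics/e.png

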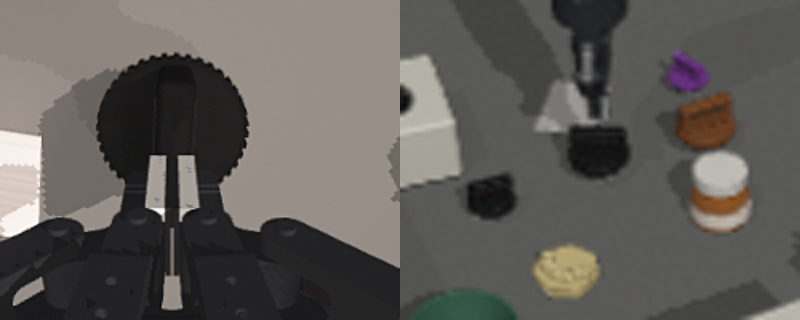

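Wrist view: the cap's disc centre is at (257.5,208) full-image, in line with the shut fingers. The finger tips sit at about (257,227), short of the bar along the tool's x. I'll check where the cap is now.

```bash
python3 - <<'E'
from h import *
s=state()
print('tcp in wrist,scene',proj('wrist2',s['ee_pos']),proj('scene2',s['ee_pos']))
print('cap wrist',at('wrist2',257.5,208,.03)); print('cap scene2',at('scene2',160+199/4,120+150/4,.03))
print('cap old guess px',proj('scene2',[.488,-.411,.03]),proj('wrist2',[.488,-.411,.03]))
print('fingertip guess',proj('wrist2',s['ee_pos']+np.array([0,0,.02])))
E
python3 -c "
import cv2,sys;a=cv2.imread('pics/scene2.png')
cv2.imwrite('pics/f.png',cv2.resize(a[60:180,140:260],(600,600),interpolation=cv2.INTER_CUBIC))"
```

```text
tcp in wrist,scene (np.float64(256.84300725287073), np.float64(214.98106434044502)) (np.float64(209.24675370985784), np.float64(155.68385001369998))
cap wrist [ 0.48699001 -0.4094587   0.03      ]
cap scene2 [ 0.48823573 -0.40788594  0.03      ]
cap old guess px (np.float64(209.42144200786385), np.float64(157.1010005368774)) (np.float64(256.50468995898575), np.float64(210.36614293939766))
fingertip guess (np.float64(256.81237803689527), np.float64(227.3747153782454))
```

View pics/f.png

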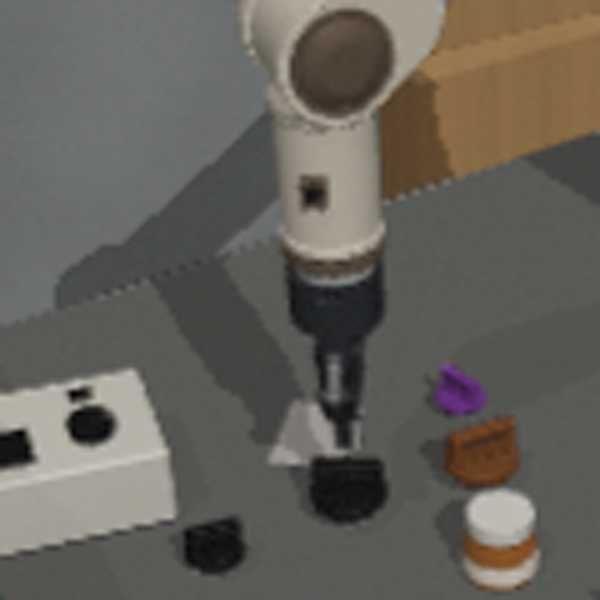

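step_arm:
  commands:
    - {"translation":[0,0,2],"delta_rot":[0,0,0],"fingers":0}
    - {"translation":[0,0,2],"delta_rot":[0,0,0],"fingers":0}
    - {"translation":[0,0,0],"delta_rot":[0,0,0],"fingers":0}

```text
time_s: 3.13
ee_pos: [0.4878, -0.4105, 0.0326]
orientation: [0.302, 0.953, 0.0, -0.0]
wrist_force: [0.6, 0.0, -0.7]
grip_width: -0.002
gripper_force: 0.0
```

Run:
```python
from h import *
s=state(); p=np.array(s['ee_pos']); X=R.from_quat(s['orientation']).apply([1,0,0])
print(ray('wrist2',257,189)[0], 'tool x',X)
for d in(0,.01,.02,.03): print(d,proj('scene2',p+[0,0,d]),proj('wrist2',p+[0,0,d]),proj('wrist2',p+[0,0,d]+X*.011))
```

```text
[ 0.42992631 -0.36941718  0.21910043] tool x [-0.81712168  0.57646459  0.00086267]
0 (np.float64(209.49003345635796), np.float64(156.6670132708618)) (np.float64(257.0093652168524), np.float64(211.09998925924955)) (np.float64(256.9895608245564), np.float64(195.4929274330733))
0.01 (np.float64(209.35980069197234), np.float64(154.8000461958335)) (np.float64(257.00333149385824), np.float64(216.65935916403896)) (np.float64(256.982349599173), np.float64(200.3764444529166))
0.02 (np.float64(209.22847257052308), np.float64(152.91737650109314)) (np.float64(256.9966927861741), np.float64(222.7887174141556)) (np.float64(256.9743843997529), np.float64(205.78257774745578))
0.03 (np.float64(209.096035214465), np.float64(151.01880524346268)) (np.float64(256.9893599787439), np.float64(229.57435011286447)) (np.float64(256.9655467476087), np.float64(211.79573904534973))
```

step_arm:
  commands:
    - {"translation":[0,0,2],"delta_rot":[0,0,0],"fingers":0}
    - {"translation":[0,0,2],"delta_rot":[0,0,0],"fingers":0}
    - {"translation":[0,0,0],"delta_rot":[0,0,0],"fingers":0}

```text
time_s: 3.38
ee_pos: [0.4879, -0.4104, 0.0286]
orientation: [0.302, 0.953, 0.0, -0.0]
wrist_force: [-1.0, 0.1, -0.8]
grip_width: -0.003
gripper_force: 0.0
```

step_arm:
  commands:
    - {"translation":[0,0,2],"delta_rot":[0,0,0],"fingers":0}
    - {"translation":[0,0,2],"delta_rot":[0,0,0],"fingers":0}
    - {"translation":[0,0,0],"delta_rot":[0,0,0],"fingers":0}

```text
time_s: 3.63
ee_pos: [0.4879, -0.4105, 0.0247]
orientation: [0.302, 0.953, 0.0, -0.0]
wrist_force: [-0.6, -0.7, 0.2]
grip_width: -0.002
gripper_force: 0.0
```

Run:
```python
from h import *
for n in('wrist','side','scene'): cam(n,n+'3')
a=cv2.imread('pics/wrist3.png');b=cv2.imread('pics/side3.png');c=cv2.imread('pics/scene3.png')
f=lambda i,y,x,h,w:cv2.resize(i[y:y+h,x:x+w],(266,400),interpolation=cv2.INTER_CUBIC)
cv2.imwrite('pics/g.png',np.hstack([f(a,140,190,180,120),f(b,240,210,120,80),f(c,100,170,90,60)]))
p=np.array(state()['ee_pos']);print(p,state()['wrist_force'])
for n,y,x,k in(('wrist3',140,190,2.222),('side3',240,210,3.333),('scene3',100,170,4.444)):
  u=np.array(proj(n,p));print(n,(u-[x,y])*k, (np.array(proj(n,p+[0,0,.02]))-[x,y])*k)
```

```text
[ 0.48827056 -0.41063658  0.02521306] [-0.12553309  0.40340077  0.52315146]
wrist3 [148.60493593 170.31905993] [148.58456647 198.19451083]
side3 [173.98533046 240.51177198] [173.8534023  229.43568604]
scene3 [175.41523847 257.99065311] [174.25575416 241.42983486]
```

View pics/g.png

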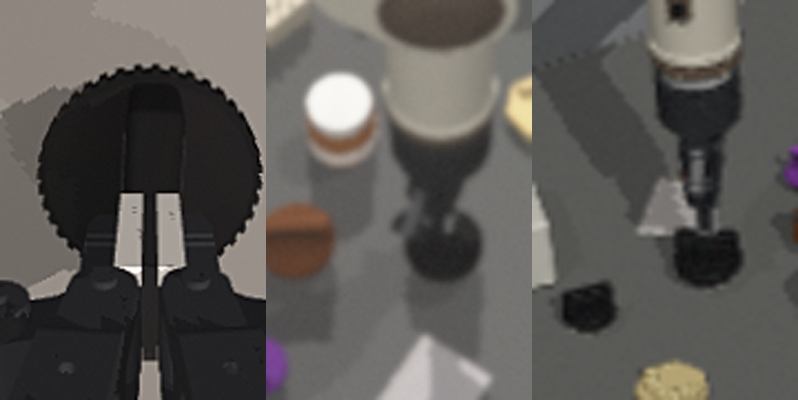

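The three views show the shut finger tips still just above the bar's top, around row 193 in the wrist crop, and about 30 mm above the reported TCP. I'll carry on feeling downwards.

step_arm:
  commands:
    - {"translation":[0,0,2],"delta_rot":[0,0,0],"fingers":0}
    - {"translation":[0,0,2],"delta_rot":[0,0,0],"fingers":0}
    - {"translation":[0,0,0],"delta_rot":[0,0,0],"fingers":0}

```text
time_s: 4.03
ee_pos: [0.4889, -0.4109, 0.0221]
orientation: [0.302, 0.953, -0.0, 0.001]
wrist_force: [-1.0, 0.3, 5.2]
grip_width: 0.003
gripper_force: 2.5
```

step_arm:
  commands:
    - {"translation":[0,0,-3],"delta_rot":[0,0,0],"fingers":100}
    - {"translation":[0,0,0],"delta_rot":[0,0,0],"fingers":100}
    - {"translation":[0,0,0],"delta_rot":[0,0,0],"fingers":100}
    - {"translation":[0,0,0],"delta_rot":[0,0,0],"fingers":100}
    - {"translation":[0,0,0],"delta_rot":[0,0,0],"fingers":100}

```text
time_s: 4.45
ee_pos: [0.4881, -0.4105, 0.024]
orientation: [0.302, 0.953, 0.0, -0.0]
wrist_force: [0.1, 0.1, -0.0]
grip_width: 0.708
gripper_force: 0.0
```

step_arm:
  commands:
    - {"translation":[0,0,6],"delta_rot":[0,0,0],"fingers":100}
    - {"translation":[0,0,6],"delta_rot":[0,0,0],"fingers":100}
    - {"translation":[0,0,6],"delta_rot":[0,0,0],"fingers":100}
    - {"translation":[0,0,5],"delta_rot":[0,0,0],"fingers":100}
    - {"translation":[0,0,0],"delta_rot":[0,0,0],"fingers":100}

```text
time_s: 4.87
ee_pos: [0.4871, -0.4099, -0.0006]
orientation: [0.302, 0.953, 0.001, -0.001]
wrist_force: [1.0, 0.3, -0.7]
grip_width: 0.996
gripper_force: 0.0
```

step_arm:
  commands:
    - {"translation":[0,0,0],"delta_rot":[0,0,0],"fingers":0}
    - {"translation":[0,0,0],"delta_rot":[0,0,0],"fingers":0}
    - {"translation":[0,0,0],"delta_rot":[0,0,0],"fingers":0}
    - {"translation":[0,0,0],"delta_rot":[0,0,0],"fingers":0}
    - {"translation":[0,0,0],"delta_rot":[0,0,0],"fingers":0}
  newtons: 70

```text
time_s: 5.28
ee_pos: [0.4884, -0.4108, 0.0015]
orientation: [0.302, 0.953, -0.0, 0.0]
wrist_force: [-0.1, 0.8, 0.3]
grip_width: 0.298
gripper_force: 0.0
```

step_arm:
  commands:
    - {"translation":[0,0,0],"delta_rot":[0,0,0],"fingers":0}
    - {"translation":[0,0,0],"delta_rot":[0,0,0],"fingers":0}
    - {"translation":[0,0,0],"delta_rot":[0,0,0],"fingers":0}

```text
time_s: 5.53
ee_pos: [0.4885, -0.4109, 0.0016]
orientation: [0.302, 0.953, -0.0, 0.0]
wrist_force: [-0.1, 0.0, 2.8]
grip_width: 0.145
gripper_force: 69.4
```

step_arm:
  commands:
    - {"translation":[0,0,-25],"delta_rot":[0,0,0],"fingers":0}
    - {"translation":[0,0,-40],"delta_rot":[0,0,0],"fingers":0}
    - {"translation":[0,0,-40],"delta_rot":[0,0,0],"fingers":0}
    - {"translation":[0,0,-40],"delta_rot":[0,0,0],"fingers":0}
    - {"translation":[0,20,-35],"delta_rot":[0,0,0],"fingers":0}

```text
time_s: 5.95
ee_pos: [0.4965, -0.399, 0.1825]
orientation: [0.306, 0.952, -0.002, -0.001]
wrist_force: [0.7, -2.2, -1.4]
grip_width: 0.149
gripper_force: 68.9
```

step_arm:
  commands:
    - {"translation":[10,30,-27],"delta_rot":[0,0,0],"fingers":0}
    - {"translation":[13,30,-27],"delta_rot":[0,0,0],"fingers":0}
    - {"translation":[13,32,-26],"delta_rot":[0,0,0],"fingers":0}
    - {"translation":[14,38,0],"delta_rot":[0,0,0],"fingers":0}
    - {"translation":[14,38,0],"delta_rot":[0,0,0],"fingers":0}

```text
time_s: 6.37
ee_pos: [0.5446, -0.2211, 0.2613]
orientation: [0.303, 0.953, -0.001, 0.001]
wrist_force: [0.5, 0.2, -3.0]
grip_width: 0.15
gripper_force: 68.9
```

step_arm:
  commands:
    - {"translation":[14,38,0],"delta_rot":[0,0,0],"fingers":0}
    - {"translation":[14,38,0],"delta_rot":[0,0,0],"fingers":0}
    - {"translation":[14,38,0],"delta_rot":[0,0,0],"fingers":0}
    - {"translation":[14,38,0],"delta_rot":[0,0,0],"fingers":0}
    - {"translation":[14,38,0],"delta_rot":[0,0,0],"fingers":0}

```text
time_s: 6.78
ee_pos: [0.5957, -0.0247, 0.2593]
orientation: [0.302, 0.953, -0.0, -0.0]
wrist_force: [0.4, 0.2, -1.9]
grip_width: 0.146
gripper_force: 68.9
```

Run:
```python
from h import *
s=state();print(s['time_s'],s['ee_pos'],np.round(s['qpos'],2),R.from_quat(s['orientation']).as_euler('ZYX',True),s['wrist_force'],s['grip_width'])
print(tool(np.array([.649,.137,.262])-s['ee_pos']))
```

```text
6.7833 [ 0.59574039 -0.02471996  0.25926639] [ 0.74  0.51 -1.04  1.6   0.45  1.3   0.59] [ 1.44787004e+02 -3.01805776e-02 -1.79937303e+02] [ 0.4377318   0.18542719 -1.94596921] 0.14550971446029093
[ 49.7 162.8  -2.9]
```

step_arm:
  commands:
    - {"translation":[12,40,-3],"delta_rot":[0,0,0],"fingers":0}
    - {"translation":[12,40,0],"delta_rot":[0,0,0],"fingers":0}
    - {"translation":[12,40,0],"delta_rot":[0,0,0],"fingers":0}
    - {"translation":[13,41,0],"delta_rot":[0,0,0],"fingers":0}
    - {"translation":[0,0,0],"delta_rot":[0,0,0],"fingers":0}

```text
time_s: 7.2
ee_pos: [0.6465, 0.1454, 0.2625]
orientation: [0.296, 0.955, 0.004, -0.002]
wrist_force: [-0.9, 3.3, -1.3]
grip_width: 0.144
gripper_force: 69.2
```

Run:
```python
from h import *
s=state();print(s['time_s'],s['ee_pos'],np.round(s['joint_vel'],2).max())
cam('wrist','wrist4');a=cv2.imread('pics/wrist4.png')
s=state();print(s['ee_pos'],proj('wrist4',s['ee_pos']),proj('wrist4',[.567,.195,.198]))
cv2.imwrite('pics/i.png',cv2.resize(a[20:290,60:420],(800,600),interpolation=cv2.INTER_CUBIC))
```

```text
7.2 [0.64653499 0.14536949 0.26254596] 0.1
[0.64656681 0.14053087 0.26229195] (np.float64(250.78036575512618), np.float64(219.63822635070449)) (np.float64(251.4146277060483), np.float64(77.55022739000101))
```

View pics/i.png

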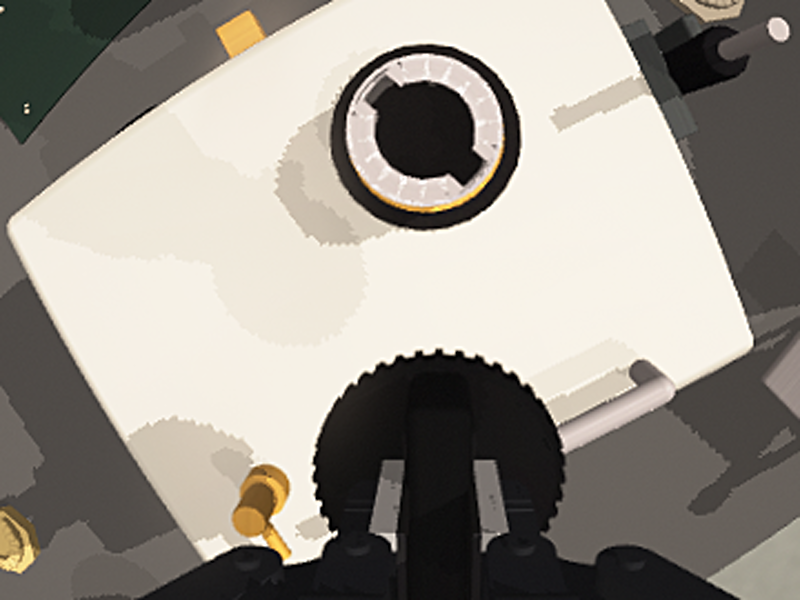

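The collar's hole is centred at (425,129) in the crop, with notches at (378,92) and (468,168). The cap is held centrally, with its disc's edges at 314 and 564 and its top at row 350.

Run:
```python
from h import *
g=lambda u,v:(60+u/2.2222,20+v/2.2222)
c=at('wrist4',*g(425,129.5),.198)
n1=at('wrist4',*g(378,92),.198);n2=at('wrist4',*g(468,168),.198)
print('hole',c,'notch mid',(n1+n2)/2,np.linalg.norm(n1-n2),'line deg',np.degrees(np.arctan2(*(n1-n2)[1::-1])))
for a,b in(((346,129),(504,129)),((375,129),(475,129)),((425,53),(425,209)),((425,80),(425,178))):
  A,B=at('wrist4',*g(*a),.198),at('wrist4',*g(*b),.198);print((A+B)/2,np.linalg.norm(A-B))
# cap in tool frame, camera-tool relation from wrist3
q=R.from_quat([.302,.953,0,0]);p3=np.array([.48827,-.41064,.02521])
for r in(.032,.033):
  for x in(0,.001,.002,.003):
    t=np.linspace(0,6.283,361);P=np.array([proj('wrist3',p3+q.apply([x+r*np.cos(a),r*np.sin(a),-.0304])) for a in t])
    P=(P-[60,20])*2.2222;print(r,x,np.round([P[:,0].min(),P[:,0].max(),P[:,1].min()],1))
s=state();print(s['time_s'],s['ee_pos'],R.from_quat(s['orientation']).as_euler('ZYX',True))
```

```text
hole [0.56742356 0.19454941 0.198     ] notch mid [0.56698625 0.19397609 0.198     ] 0.043698636099297465 line deg -165.53649569999473
[0.56688924 0.19486333 0.198     ] 0.05793556590426153
[0.56711736 0.1947385  0.198     ] 0.03656713417458068
[0.56762181 0.19438636 0.198     ] 0.058760379644257836
[0.56716122 0.19471874 0.198     ] 0.03682705940680706
0.032 0 [311.1 563.9 358.3]
0.032 0.001 [310.8 564.1 354.2]
0.032 0.002 [310.5 564.4 350.1]
0.032 0.003 [310.2 564.7 345.9]
0.033 0 [307.2 567.7 354.2]
0.033 0.001 [306.9 568.  350.1]
0.033 0.002 [306.6 568.3 345.9]
0.033 0.003 [306.3 568.6 341.8]
7.25 [0.64656681 0.14053087 0.26229195] [145.45425326  -0.21341999 179.8454189 ]
```

step_arm:
  commands:
    - {"translation":[19,0,0],"delta_rot":[0,0,-7.1],"fingers":0}
    - {"translation":[19,2,0],"delta_rot":[0,0,-7.1],"fingers":0}
    - {"translation":[18,5,0],"delta_rot":[0,0,-7.1],"fingers":0}
    - {"translation":[18,7,0],"delta_rot":[0,0,-7.1],"fingers":0}
    - {"translation":[17,9,0],"delta_rot":[0,0,-7.1],"fingers":0}

```text
time_s: 7.67
ee_pos: [0.5694, 0.1858, 0.2621]
orientation: [-0.005, 1.0, -0.001, -0.0]
wrist_force: [-0.7, 0.1, -2.5]
grip_width: 0.149
gripper_force: 69.2
```

step_arm:
  commands:
    - {"translation":[0,0,0],"delta_rot":[0,0,-7.1],"fingers":0}
    - {"translation":[0,0,0],"delta_rot":[0,0,-6.5],"fingers":0}
    - {"translation":[0,0,0],"delta_rot":[0,0,0],"fingers":0}
    - {"translation":[0,0,0],"delta_rot":[0,0,0],"fingers":0}

```text
time_s: 8.0
ee_pos: [0.5704, 0.1855, 0.2621]
orientation: [-0.119, 0.993, -0.0, -0.001]
wrist_force: [-0.2, -0.2, -1.9]
grip_width: 0.145
gripper_force: 69.2
```

```bash
cat > st.py <<'E'
from h import *
s=state();print(s['time_s'],np.round(s['ee_pos'],4),'q',np.round(s['qpos'],2),'eul',R.from_quat(s['orientation']).as_euler('ZYX',True).round(2),'F',np.round(s['wrist_force'],1),'T',np.round(s['torque'],2),s['grip_width'])
y=R.from_quat(s['orientation']).apply([1,0,0])
print('tool to go',tool(np.array([.5672,.1946,.2296])-.0015*y-s['ee_pos']))
E
python3 st.py
```

```text
8.0 [0.5704 0.1855 0.2621] q [ 0.47  0.61 -1.23  1.58  0.59  1.37  0.98] eul [-1.6636e+02 -6.0000e-02 -1.7999e+02] F [-0.2 -0.2 -1.9] T [ 0.   -0.01  0.  ] 0.14510167926517034
tool to go [-0.6  9.6 32.5]
```

step_arm:
  commands:
    - {"translation":[-0.6,9.6,10],"delta_rot":[0,0,-0.9],"fingers":0}
    - {"translation":[0,0,24],"delta_rot":[0,0,0],"fingers":0}
    - {"translation":[0,0,20],"delta_rot":[0,0,0],"fingers":0}
    - {"translation":[0,0,0],"delta_rot":[0,0,0],"fingers":0}
    - {"translation":[0,0,0],"delta_rot":[0,0,0],"fingers":0}

```text
time_s: 8.42
ee_pos: [0.5678, 0.1959, 0.2075]
orientation: [-0.128, 0.992, -0.0, -0.001]
wrist_force: [-0.8, 0.4, -1.3]
grip_width: 0.148
gripper_force: 69.1
```

```bash
python3 st.py
```

```text
8.4167 [0.5678 0.1959 0.2075] q [ 0.43  0.66 -1.2   1.65  0.64  1.29  0.95] eul [-1.6525e+02 -1.6000e-01 -1.7999e+02] F [-0.8  0.4 -1.3] T [ 0.01 -0.03  0.01] 0.1476796668482669
tool to go [ -0.5  -1.1 -22.1]
```

step_arm:
  commands:
    - {"translation":[-0.4,-0.8,4],"delta_rot":[0,0,0],"fingers":0}
    - {"translation":[0,0,4],"delta_rot":[0,0,0],"fingers":0}
    - {"translation":[0,0,3],"delta_rot":[0,0,0],"fingers":0}
    - {"translation":[0,0,2],"delta_rot":[0,0,0],"fingers":0}
    - {"translation":[0,0,0],"delta_rot":[0,0,0],"fingers":0}

```text
time_s: 8.83
ee_pos: [0.569, 0.1951, 0.196]
orientation: [-0.129, 0.992, -0.0, -0.0]
wrist_force: [-2.4, -1.5, 0.4]
grip_width: 0.145
gripper_force: 69.6
```

```bash
python3 st.py
```

```text
8.8333 [0.569  0.1951 0.196 ] q [ 0.43  0.67 -1.19  1.66  0.65  1.27  0.94] eul [-1.6522e+02 -5.0000e-02 -1.7995e+02] F [-2.4 -1.5  0.4] T [-0.47  0.58 -0.01] 0.14545569605466077
tool to go [  0.4  -0.1 -33.6]
```

step_arm:
  commands:
    - {"translation":[0.7,-0.2,2],"delta_rot":[0,0,0],"fingers":0}
    - {"translation":[0,0,2],"delta_rot":[0,0,0],"fingers":0}
    - {"translation":[0,0,0],"delta_rot":[0,0,0],"fingers":0}

```text
time_s: 9.08
ee_pos: [0.5675, 0.1946, 0.1913]
orientation: [-0.129, 0.992, -0.0, -0.001]
wrist_force: [-3.7, -1.2, -1.3]
grip_width: 0.148
gripper_force: 69.4
```

```bash
python3 st.py
```

```text
9.0833 [0.5675 0.1946 0.1913] q [ 0.43  0.67 -1.18  1.67  0.65  1.26  0.94] eul [-1.6519e+02 -1.3000e-01 -1.7996e+02] F [-3.7 -1.2 -1.3] T [-0.42  0.96  0.03] 0.14784763335543
tool to go [ -1.1   0.  -38.3]
```

step_arm:
  commands:
    - {"translation":[0.8,0,1],"delta_rot":[0,0,0],"fingers":0}
    - {"translation":[0,0,2],"delta_rot":[0,0,0],"fingers":0}
    - {"translation":[0,0,0],"delta_rot":[0,0,0],"fingers":0}

```text
time_s: 9.33
ee_pos: [0.5675, 0.1946, 0.1882]
orientation: [-0.129, 0.992, -0.0, -0.001]
wrist_force: [-3.1, -2.0, -2.4]
grip_width: 0.144
gripper_force: 69.3
```

```bash
python3 st.py
```

```text
9.3333 [0.5675 0.1946 0.1882] q [ 0.43  0.68 -1.18  1.67  0.65  1.25  0.94] eul [-1.6520e+02 -6.0000e-02 -1.7999e+02] F [-3.1 -2.  -2.4] T [-0.42  0.85  0.  ] 0.14379950013443246
tool to go [ -1.2   0.  -41.4]
```

step_arm:
  commands:
    - {"translation":[0.6,-0.3,2],"delta_rot":[0,0,0],"fingers":0}
    - {"translation":[0,0,2],"delta_rot":[0,0,0],"fingers":0}
    - {"translation":[0,0,1],"delta_rot":[0,0,0],"fingers":0}
    - {"translation":[0,0,0],"delta_rot":[0,0,0],"fingers":0}

```text
time_s: 9.67
ee_pos: [0.5675, 0.1946, 0.1841]
orientation: [-0.129, 0.992, -0.0, 0.0]
wrist_force: [-5.1, -2.2, 3.0]
grip_width: 0.144
gripper_force: 70.0
```

```bash
python3 st.py
```

```text
9.6667 [0.5675 0.1946 0.1841] q [ 0.43  0.68 -1.18  1.68  0.66  1.24  0.93] eul [-1.6519e+02  1.0000e-02 -1.8000e+02] F [-5.1 -2.2  3. ] T [-0.61  1.03  0.01] 0.14361057573052902
tool to go [ -1.2   0.  -45.5]
```

step_arm:
  commands:
    - {"translation":[1,-0.4,0],"delta_rot":[0,0,0],"fingers":0}
    - {"translation":[0,0,0],"delta_rot":[0,0,0],"fingers":0}

```text
time_s: 9.83
ee_pos: [0.5674, 0.1945, 0.1844]
orientation: [-0.129, 0.992, 0.001, 0.001]
wrist_force: [-2.2, -1.1, 2.3]
grip_width: 0.145
gripper_force: 69.9
```

```bash
python3 st.py
```

```text
9.8333 [0.5674 0.1945 0.1844] q [ 0.43  0.68 -1.18  1.68  0.66  1.24  0.93] eul [-1.6520e+02  1.3000e-01  1.7995e+02] F [-2.2 -1.1  2.3] T [-0.11  0.4   0.03] 0.1450764412436282
tool to go [ -1.5   0.2 -45.2]
```

step_arm:
  commands:
    - {"translation":[0.7,-0.3,2],"delta_rot":[0,0,0],"fingers":0}
    - {"translation":[0,0,2],"delta_rot":[0,0,0],"fingers":0}
    - {"translation":[0,0,0],"delta_rot":[0,0,0],"fingers":0}

```text
time_s: 10.08
ee_pos: [0.5674, 0.1946, 0.1814]
orientation: [-0.129, 0.992, 0.001, 0.002]
wrist_force: [-2.3, 0.3, 8.7]
grip_width: 0.146
gripper_force: 70.7
```

```bash
python3 st.py
```

```text
10.0833 [0.5674 0.1946 0.1814] q [ 0.43  0.68 -1.18  1.68  0.66  1.24  0.93] eul [-165.19    0.22  179.95] F [-2.3  0.3  8.7] T [-0.14  0.43 -0.07] 0.14616281194318737
tool to go [ -1.5   0.1 -48.2]
```

step_arm:
  commands:
    - {"translation":[0,0,0],"delta_rot":[0,0,3],"fingers":0}
    - {"translation":[0,0,0],"delta_rot":[0,0,4],"fingers":0}
    - {"translation":[0,0,0],"delta_rot":[0,0,4],"fingers":0}
    - {"translation":[0,0,0],"delta_rot":[0,0,4],"fingers":0}
    - {"translation":[0,0,0],"delta_rot":[0,0,0],"fingers":0}

```text
time_s: 10.5
ee_pos: [0.5674, 0.1949, 0.1815]
orientation: [0.003, 1.0, 0.001, 0.002]
wrist_force: [-1.3, 0.5, 6.4]
grip_width: 0.144
gripper_force: 70.7
```

```bash
python3 st.py
```

```text
10.5 [0.5674 0.1949 0.1815] q [ 0.4   0.65 -1.12  1.68  0.62  1.21  0.7 ] eul [179.61   0.23 179.88] F [-1.3  0.5  6.4] T [ 0.06  0.45 -0.04] 0.14431653455058435
tool to go [ -1.5  -0.2 -48.1]
```

step_arm:
  commands:
    - {"translation":[0,0,0],"delta_rot":[0,0,4],"fingers":0}
    - {"translation":[0,0,0],"delta_rot":[0,0,4],"fingers":0}
    - {"translation":[0,0,0],"delta_rot":[0,0,4],"fingers":0}
    - {"translation":[0,0,0],"delta_rot":[0,0,4],"fingers":0}
    - {"translation":[0,0,0],"delta_rot":[0,0,0],"fingers":0}

```text
time_s: 10.92
ee_pos: [0.5675, 0.195, 0.1816]
orientation: [0.142, 0.99, 0.001, 0.002]
wrist_force: [-0.8, 0.7, 8.0]
grip_width: 0.146
gripper_force: 70.6
```

```bash
python3 st.py
```

```text
10.9167 [0.5675 0.195  0.1816] q [ 0.37  0.61 -1.06  1.68  0.57  1.19  0.45] eul [163.62   0.2  179.82] F [-0.8  0.7  8. ] T [ 0.11  0.41 -0.01] 0.14640362521148836
tool to go [ -1.4  -0.3 -48. ]
```

step_arm:
  commands:
    - {"translation":[0,0,0],"delta_rot":[0,0,4],"fingers":0}
    - {"translation":[0,0,0],"delta_rot":[0,0,4],"fingers":0}
    - {"translation":[0,0,0],"delta_rot":[0,0,4],"fingers":0}
    - {"translation":[0,0,0],"delta_rot":[0,0,0],"fingers":0}

```text
time_s: 11.25
ee_pos: [0.567, 0.1943, 0.1814]
orientation: [0.245, 0.97, 0.001, 0.001]
wrist_force: [-3.8, -1.2, 8.5]
grip_width: 0.149
gripper_force: 70.8
```

```bash
python3 st.py
```

```text
11.25 [0.567  0.1943 0.1814] q [ 0.35  0.59 -1.01  1.68  0.54  1.17  0.27] eul [1.5163e+02 1.3000e-01 1.7988e+02] F [-3.8 -1.2  8.5] T [-0.27  0.75 -0.  ] 0.14883777984220112
tool to go [ -1.7   0.5 -48.2]
```

step_arm:
  commands:
    - {"translation":[0,0,0],"delta_rot":[0,0,5],"fingers":0}
    - {"translation":[0,0,0],"delta_rot":[0,0,0],"fingers":0}

```text
time_s: 11.42
ee_pos: [0.567, 0.1943, 0.1814]
orientation: [0.287, 0.958, 0.001, 0.001]
wrist_force: [-2.0, -1.7, 8.5]
grip_width: 0.146
gripper_force: 70.8
```

```bash
python3 st.py
```

```text
11.4167 [0.567  0.1943 0.1814] q [ 0.34  0.58 -0.99  1.69  0.52  1.16  0.19] eul [1.4661e+02 1.3000e-01 1.7986e+02] F [-2.  -1.7  8.5] T [-0.24  0.67  0.04] 0.14632405897018674
tool to go [ -1.6   0.5 -48.2]
```

step_arm:
  commands:
    - {"translation":[0,0,0],"delta_rot":[0,0,5],"fingers":0}
    - {"translation":[0,0,0],"delta_rot":[0,0,0],"fingers":0}

```text
time_s: 11.58
ee_pos: [0.5672, 0.1945, 0.1815]
orientation: [0.329, 0.944, 0.001, 0.001]
wrist_force: [-1.5, -0.0, 7.9]
grip_width: 0.146
gripper_force: 71.0
```

```bash
python3 st.py
```

```text
11.5833 [0.5672 0.1945 0.1815] q [ 0.33  0.57 -0.97  1.69  0.51  1.16  0.12] eul [1.4160e+02 1.1000e-01 1.7982e+02] F [-1.5 -0.   7.9] T [-0.06  0.57 -0.11] 0.1462132784720166
tool to go [ -1.5   0.2 -48.1]
```

```bash
echo "print('e7',np.round(s['effort'],3)[4:])" >> st.py; python3 st.py | tail -1
```

```text
e7 [ 0.494 -0.69  -0.705]
```

step_arm:
  commands:
    - {"translation":[0,0,0],"delta_rot":[0,0,3],"fingers":0}
    - {"translation":[0,0,0],"delta_rot":[0,0,0],"fingers":0}

```text
time_s: 11.75
ee_pos: [0.5673, 0.1946, 0.1814]
orientation: [0.353, 0.936, 0.001, 0.001]
wrist_force: [-2.3, 0.3, 8.0]
grip_width: 0.142
gripper_force: 71.0
```

```bash
python3 st.py
```

```text
11.75 [0.5673 0.1946 0.1814] q [ 0.32  0.57 -0.96  1.69  0.5   1.15  0.07] eul [1.3868e+02 1.0000e-01 1.7980e+02] F [-2.3  0.3  8. ] T [-0.04  0.62 -0.05] 0.14200680420944567
tool to go [ -1.5   0.1 -48.2]
e7 [ 0.504 -0.682 -0.425]
```

step_arm:
  commands:
    - {"translation":[0,0,0],"delta_rot":[0,0,3],"fingers":0}
    - {"translation":[0,0,0],"delta_rot":[0,0,0],"fingers":0}

```text
time_s: 11.92
ee_pos: [0.5672, 0.1946, 0.1814]
orientation: [0.377, 0.926, 0.001, 0.001]
wrist_force: [-2.0, -0.1, 7.6]
grip_width: 0.149
gripper_force: 71.0
```

```bash
python3 st.py|grep -v tool
```

```text
11.9167 [0.5672 0.1946 0.1814] q [ 0.31  0.56 -0.95  1.69  0.49  1.15  0.03] eul [1.3570e+02 9.0000e-02 1.7981e+02] F [-2.  -0.1  7.6] T [-0.16  0.54  0.01] 0.14917677940674953
e7 [ 0.433 -0.753 -0.549]
```

step_arm:
  commands:
    - {"translation":[0,0,0],"delta_rot":[0,0,3],"fingers":0}
    - {"translation":[0,0,0],"delta_rot":[0,0,0],"fingers":0}

```text
time_s: 12.08
ee_pos: [0.5673, 0.1945, 0.1814]
orientation: [0.401, 0.916, 0.001, 0.001]
wrist_force: [-2.1, 0.5, 9.0]
grip_width: 0.148
gripper_force: 71.0
```

```bash
python3 st.py|grep -v tool
```

```text
12.0833 [0.5673 0.1945 0.1814] q [ 0.31  0.56 -0.94  1.69  0.49  1.15 -0.02] eul [1.327e+02 8.000e-02 1.798e+02] F [-2.1  0.5  9. ] T [-0.11  0.63  0.03] 0.14755831603767902
e7 [ 0.459 -0.824 -0.512]
```

step_arm:
  commands:
    - {"translation":[0,0,0],"delta_rot":[0,0,3],"fingers":0}
    - {"translation":[0,0,0],"delta_rot":[0,0,0],"fingers":0}

```text
time_s: 12.25
ee_pos: [0.5672, 0.1945, 0.1814]
orientation: [0.425, 0.905, 0.001, 0.001]
wrist_force: [-1.5, -1.3, 8.1]
grip_width: 0.147
gripper_force: 71.0
```

```bash
python3 st.py|grep -v tool
```

```text
12.25 [0.5672 0.1945 0.1814] q [ 0.3   0.55 -0.93  1.69  0.48  1.15 -0.07] eul [1.2971e+02 7.0000e-02 1.7980e+02] F [-1.5 -1.3  8.1] T [-0.06  0.54  0.11] 0.14730423294187125
e7 [ 0.37  -0.76  -0.614]
```

step_arm:
  commands:
    - {"translation":[0,0,0],"delta_rot":[0,0,3],"fingers":0}
    - {"translation":[0,0,0],"delta_rot":[0,0,0],"fingers":0}

```text
time_s: 12.42
ee_pos: [0.5673, 0.1946, 0.1814]
orientation: [0.448, 0.894, 0.001, 0.001]
wrist_force: [-1.9, 1.1, 8.9]
grip_width: 0.144
gripper_force: 71.0
```

```bash
python3 st.py|grep -v tool
```

```text
12.4167 [0.5673 0.1946 0.1814] q [ 0.29  0.55 -0.92  1.69  0.47  1.14 -0.11] eul [1.2673e+02 7.0000e-02 1.7979e+02] F [-1.9  1.1  8.9] T [-0.12  0.54  0.2 ] 0.14375466235721082
e7 [ 0.297 -0.728 -0.708]
```

step_arm:
  commands:
    - {"translation":[0,0,0],"delta_rot":[0,0,3],"fingers":0}
    - {"translation":[0,0,0],"delta_rot":[0,0,0],"fingers":0}

```text
time_s: 12.58
ee_pos: [0.5673, 0.1946, 0.1814]
orientation: [0.471, 0.882, 0.001, 0.001]
wrist_force: [-1.9, -0.4, 7.8]
grip_width: 0.146
gripper_force: 71.0
```

```bash
python3 st.py|grep -v tool
```

```text
12.5833 [0.5673 0.1946 0.1814] q [ 0.28  0.54 -0.9   1.69  0.46  1.14 -0.16] eul [1.2374e+02 6.0000e-02 1.7978e+02] F [-1.9 -0.4  7.8] T [-0.1   0.49  0.28] 0.14640483299468932
e7 [ 0.242 -0.679 -0.767]
```

step_arm:
  commands:
    - {"translation":[0,0,0],"delta_rot":[0,0,3],"fingers":0}
    - {"translation":[0,0,0],"delta_rot":[0,0,0],"fingers":0}

```text
time_s: 12.75
ee_pos: [0.5674, 0.1946, 0.1814]
orientation: [0.494, 0.869, 0.002, 0.001]
wrist_force: [-0.9, -0.4, 7.2]
grip_width: 0.148
gripper_force: 71.0
```

```bash
python3 st.py|grep -v tool
```

```text
12.75 [0.5674 0.1946 0.1814] q [ 0.28  0.54 -0.89  1.69  0.46  1.14 -0.21] eul [1.2074e+02 5.0000e-02 1.7977e+02] F [-0.9 -0.4  7.2] T [-0.07  0.48  0.22] 0.14799139921509125
e7 [ 0.233 -0.621 -0.745]
```

step_arm:
  commands:
    - {"translation":[0,0,0],"delta_rot":[0,0,3],"fingers":0}
    - {"translation":[0,0,0],"delta_rot":[0,0,0],"fingers":0}

```text
time_s: 12.92
ee_pos: [0.5674, 0.1947, 0.1815]
orientation: [0.517, 0.856, 0.002, 0.001]
wrist_force: [-2.6, -0.0, 7.7]
grip_width: 0.146
gripper_force: 71.1
```

```bash
python3 st.py|grep -v tool
```

```text
12.9167 [0.5674 0.1947 0.1815] q [ 0.27  0.53 -0.88  1.69  0.45  1.13 -0.25] eul [1.1771e+02 2.0000e-02 1.7976e+02] F [-2.6 -0.   7.7] T [-0.07  0.46 -0.05] 0.1455665843652317
e7 [ 0.472 -0.615 -0.425]
```

step_arm:
  commands:
    - {"translation":[0,0,0],"delta_rot":[0,0,4],"fingers":0}
    - {"translation":[0,0,0],"delta_rot":[0,0,0],"fingers":0}

```text
time_s: 13.08
ee_pos: [0.5674, 0.1948, 0.1815]
orientation: [0.547, 0.837, 0.002, 0.001]
wrist_force: [-1.3, 0.2, 7.5]
grip_width: 0.149
gripper_force: 71.0
```

```bash
python3 st.py|grep -v tool
```

```text
13.0833 [0.5674 0.1948 0.1815] q [ 0.26  0.53 -0.87  1.69  0.44  1.13 -0.31] eul [1.1369e+02 1.0000e-02 1.7975e+02] F [-1.3  0.2  7.5] T [-0.13  0.33  0.08] 0.149204161803745
e7 [ 0.238 -0.552 -0.808]
```

step_arm:
  commands:
    - {"translation":[0,0,0],"delta_rot":[0,0,4],"fingers":0}
    - {"translation":[0,0,0],"delta_rot":[0,0,0],"fingers":0}

```text
time_s: 13.25
ee_pos: [0.5676, 0.1947, 0.1815]
orientation: [0.576, 0.817, 0.002, 0.001]
wrist_force: [-1.6, -0.0, 8.6]
grip_width: 0.148
gripper_force: 71.1
```

```bash
python3 st.py|grep -v tool
```

```text
13.25 [0.5676 0.1947 0.1815] q [ 0.25  0.52 -0.85  1.69  0.43  1.13 -0.38] eul [109.67  -0.   179.74] F [-1.6 -0.   8.6] T [-0.04  0.41  0.01] 0.14811104459825622
e7 [ 0.384 -0.553 -0.707]
```

step_arm:
  commands:
    - {"translation":[0,0,0],"delta_rot":[0,0,3],"fingers":0}
    - {"translation":[0,0,0],"delta_rot":[0,0,0],"fingers":0}

```text
time_s: 13.42
ee_pos: [0.5676, 0.1947, 0.1816]
orientation: [0.597, 0.802, 0.002, 0.001]
wrist_force: [-2.1, 1.2, 7.8]
grip_width: 0.144
gripper_force: 71.1
```

```bash
python3 st.py|grep -v tool
```

```text
13.4167 [0.5676 0.1947 0.1816] q [ 0.24  0.52 -0.84  1.69  0.42  1.12 -0.42] eul [ 1.0672e+02 -2.0000e-02  1.7973e+02] F [-2.1  1.2  7.8] T [-0.01  0.42  0.12] 0.1441840983823735
e7 [ 0.288 -0.503 -0.612]
```

step_arm:
  commands:
    - {"translation":[0,0,0],"delta_rot":[0,0,3],"fingers":0}
    - {"translation":[0,0,0],"delta_rot":[0,0,0],"fingers":0}

```text
time_s: 13.58
ee_pos: [0.5677, 0.1947, 0.1815]
orientation: [0.618, 0.787, 0.002, 0.001]
wrist_force: [-1.4, -1.3, 7.2]
grip_width: 0.141
gripper_force: 71.0
```

```bash
python3 st.py|grep -v tool
```

```text
13.5833 [0.5677 0.1947 0.1815] q [ 0.24  0.51 -0.83  1.69  0.41  1.12 -0.47] eul [ 1.0373e+02 -3.0000e-02  1.7973e+02] F [-1.4 -1.3  7.2] T [0.   0.37 0.12] 0.14064000088425282
e7 [ 0.241 -0.458 -0.646]
```

step_arm:
  commands:
    - {"translation":[0,0,0],"delta_rot":[0,0,3],"fingers":0}
    - {"translation":[0,0,0],"delta_rot":[0,0,0],"fingers":0}

```text
time_s: 13.75
ee_pos: [0.5677, 0.1949, 0.1816]
orientation: [0.638, 0.77, 0.002, 0.001]
wrist_force: [-1.4, 0.2, 6.8]
grip_width: 0.145
gripper_force: 71.0
```

```bash
python3 st.py|grep -v tool
```

```text
13.75 [0.5677 0.1949 0.1816] q [ 0.23  0.51 -0.82  1.69  0.41  1.12 -0.52] eul [ 1.0076e+02 -5.0000e-02  1.7972e+02] F [-1.4  0.2  6.8] T [-0.02  0.33  0.28] 0.14483330145757642
e7 [ 0.173 -0.364 -0.769]
```

step_arm:
  commands:
    - {"translation":[0,0,0],"delta_rot":[0,0,3],"fingers":0}
    - {"translation":[0,0,0],"delta_rot":[0,0,0],"fingers":0}

```text
time_s: 13.92
ee_pos: [0.5677, 0.1948, 0.1816]
orientation: [0.658, 0.753, 0.002, 0.001]
wrist_force: [-0.8, 1.0, 8.4]
grip_width: 0.146
gripper_force: 71.2
```

```bash
python3 st.py|grep -v tool
```

```text
13.9167 [0.5677 0.1948 0.1816] q [ 0.22  0.5  -0.8   1.69  0.4   1.12 -0.56] eul [ 9.7700e+01 -7.0000e-02  1.7973e+02] F [-0.8  1.   8.4] T [ 0.07  0.33 -0.06] 0.14644867222514482
e7 [ 0.383 -0.362 -0.438]
```

step_arm:
  commands:
    - {"translation":[0,0,-2],"delta_rot":[0,0,1.5],"fingers":0}
    - {"translation":[0,0,-2],"delta_rot":[0,0,0],"fingers":0}
    - {"translation":[0,0,-1],"delta_rot":[0,0,0],"fingers":0}
    - {"translation":[0,0,0],"delta_rot":[0,0,0],"fingers":0}

```text
time_s: 14.25
ee_pos: [0.5672, 0.1946, 0.1831]
orientation: [0.667, 0.745, 0.002, -0.0]
wrist_force: [5.3, 4.7, -14.2]
grip_width: 0.144
gripper_force: 69.2
```

```bash
python3 st.py|grep -v tool
```

```text
14.25 [0.5672 0.1946 0.1831] q [ 0.22  0.5  -0.8   1.69  0.39  1.12 -0.58] eul [ 9.6360e+01 -1.7000e-01  1.7985e+02] F [  5.3   4.7 -14.2] T [ 1.13 -1.59 -0.02] 0.1438119703497544
e7 [-0.193  2.966 -0.018]
```

step_arm:
  commands:
    - {"translation":[0,0,2],"delta_rot":[0,0,0],"fingers":0}
    - {"translation":[0,0,0],"delta_rot":[0,0,0],"fingers":25}
    - {"translation":[0,0,0],"delta_rot":[0,0,0],"fingers":40}
    - {"translation":[0,0,0],"delta_rot":[0,0,0],"fingers":60}
    - {"translation":[0,0,0],"delta_rot":[0,0,0],"fingers":60}

```text
time_s: 14.67
ee_pos: [0.566, 0.193, 0.1828]
orientation: [0.667, 0.745, -0.0, 0.0]
wrist_force: [0.0, 0.2, -0.3]
grip_width: 0.594
gripper_force: 0.0
```

step_arm:
  commands:
    - {"translation":[0,0,0],"delta_rot":[0,0,0],"fingers":60}
    - {"translation":[0,0,-15],"delta_rot":[0,0,0],"fingers":60}
    - {"translation":[0,0,-35],"delta_rot":[0,0,0],"fingers":60}
    - {"translation":[0,0,-40],"delta_rot":[0,0,0],"fingers":60}
    - {"translation":[0,0,0],"delta_rot":[0,0,0],"fingers":60}

```text
time_s: 15.08
ee_pos: [0.5695, 0.1959, 0.2807]
orientation: [0.667, 0.745, 0.005, 0.003]
wrist_force: [0.4, 1.1, 0.6]
grip_width: 0.599
gripper_force: 0.0
```

```bash
python3 st.py
python3 - <<'E'
from h import *
cam('wrist','wrist5');a=cv2.imread('pics/wrist5.png');u=proj('wrist5',[.567,.1946,.23]);print(u)
x,y=[int(v) for v in u];cv2.imwrite('pics/j.png',cv2.resize(a[max(0,y-90):y+90,x-120:x+120],(800,600),interpolation=cv2.INTER_CUBIC)); print(x-120,max(0,y-90))
E
```

```text
15.0833 [0.5695 0.1959 0.2807] q [ 0.25  0.42 -0.84  1.57  0.32  1.29 -0.53] eul [ 9.6320e+01 -1.5000e-01  1.7935e+02] F [0.4 1.1 0.6] T [ 0.11 -0.04 -0.02] 0.5985883721213922
tool to go [-2.7 -3.1 51.1]
e7 [-0.073  1.397  0.302]
(np.float64(252.80297386256714), np.float64(194.57418624995867))
132 104
```

View pics/j.png

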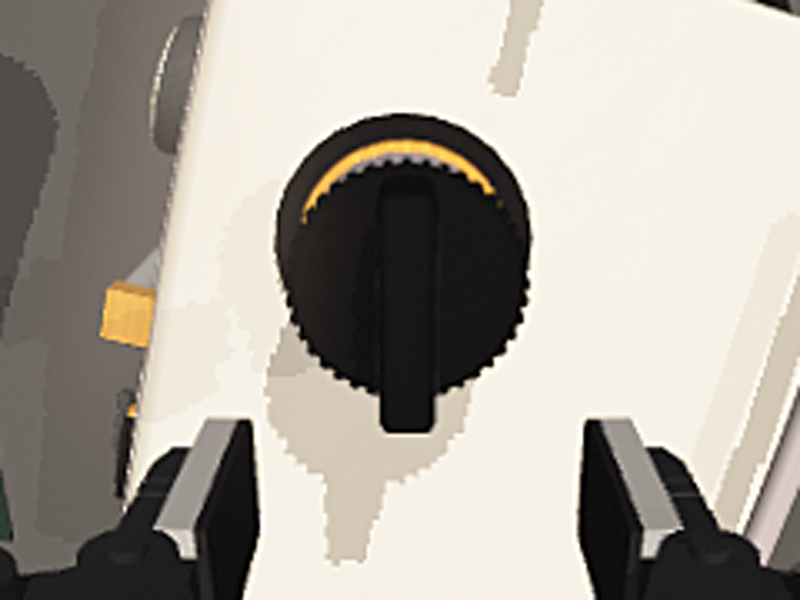

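The cap sits level in the filler. Its bar has stayed at yaw 96°, which is 38° to the stop plus about 60° of ratchet, or three clicks, and the fingers are clear.

```bash
python3 -c "
from h import *
print(workorder.close_job())"
```

```text
the job is handed in; nothing more can be done
None
```

The filler cap is locked in the steam cleaner's filler, released and clear of the gripper. The ratchet has gone about three clicks, judged from the wrist torque and the bar's final angle. The job is handed in, but no verdict came back.

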